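Clamp a batten in the sawing jig

ROBOT

A 6-joint arm with a two-finger parallel gripper is mounted at the origin on a cart in front of the work surface, level with it; the furniture and walls round the work are solid. World frame = base frame: x ahead of the robot, y to its left, z up, the work surface at z = 0. Lengths are in m, angles in rad, forces in N, time in s.
With the tool pointing down it reaches from about 0.25 to 0.8 m from the base axis. Payload 8.5 kg.
Tool frame: the origin (TCP) lies at the centre of the arm's flange, where the gripper is bolted on; the fingertips stand 173 mm ahead of it and the grasp point (between the pads) lies 155 mm ahead of it; z points along the fingers, y is the line along which they close (so a half turn about z gives the same grasp; the last joint's range is limited). The gripper opens to 85 mm and grips with 20 to 120 N. Pads are 22 mm wide; open, the fingers measure 114 mm over their backs; the gripper's body (76 mm by 85 mm) begins 54 mm behind the grasp point. The pads swing forward as they close: fully open they stand 13 mm farther back than shut.
Start: joints at [0, 0.238, -0.013, 1.319, 0, 1.571], TCP at [0.525, 0, 0.405] pointing down, gripper open.
Joint ranges: [-2.66, 2.66], [-1.03, 1.9], [-1.14, 1.46], [-1.82, 2.27], [-1.45, 1.34], [-3.14, 3.14]. Speed limits (rad/s): [2.22, 2.22, 2.79, 3.14, 3.14, 3.14].

INTERFACE

Orientations are given as a unit quaternion [x, y, z, w].
In Python, from bench import r gives the robot as it stands. The module is installed in compiled form; this text tells all that it offers.
- The arm moves only by the tool servo_tool, never from a script. Its argument "moves" is a list of rows, each a list of 3 entries, a list of its own where there are three numbers: the opening, from 0 (shut) to 1 (fully open), then the shift along the tool's x, y, z in cm, then the turn about the tool's z in degrees. A call has exactly 8 rows; each row shifts and turns the commanded pose from where the row before left it, along the tool's axes as they then stand; what a row does not reach is not made up. A row lasts 1/12 s, in which the tool goes at most 41.7 mm and 7.16 degrees, less where a joint would pass 70% of its speed; a pose out of reach is approached as far as the arm can. A call is refused whole if a number of a shift passes 4.17 or a number of a turn 7.16, either way. A call with a gripper value outside its range is refused whole. The fingers move at their own pace and stop on an object; "grip_force" is the grip in N (left out, the last holds). Time passes only in rows, so rows that do not move let the fingers close, or fill a call up. It gives the time, the measured TCP pose, the force, the opening and the grip force at its end, in the units of the state.
- r.state(): the state, without advancing time (a new reading comes with each control period).
- r.grab_frame(name): name is "scene" or "side" or "wrist"; returns the picture (400x640x3 uint8, red, green, blue); there is no depth.
- r.camera_model(name): a dict with "mtx" (3x3 intrinsics, pixels), "rvec" (rotation vector, rad) and "tvec" (3), from world to camera coordinates, as OpenCV has them. Camera axes: x right, y down, z forward; pixel columns grow to the right and rows downward; lengths in m; the calibration is good to about 2 mm. A picture is of the moment at which its call begins: read the wrist's pose just before it. camera_model takes no time and is no camera call; for the wrist camera it gives the pose at the moment of the call.
- r.sign_off(): hands the job in; it is judged then, once.
The state is a dict: "time": time; "joint_pos": joint angles; "joint_vel": joint speeds; "effort": joint torques, N m; "eef_pos": TCP position; "tool_rot": TCP orientation; "ft_force": force on the tool from outside, world axes, zero at the start; "ft_torque": the same for the moment, N m; "grip_width": finger opening in m; "grip_force": force on a finger pad.
Only numpy, scipy, OpenCV 4.12 (cv2) and the standard library are available. Lean on these libraries where they do the work, as an engineer would, in place of code of your own. Each camera call takes 0.05 s, during which the arm holds its last target. There are 200 camera calls.

TASK

Load the loose beech batten into the sawing jig for a trim cut: lay it flat on the jig's board under the clamp foot, long side tight against both fence blocks and its end tight against the end stop. Then turn the clamp knob clockwise until you feel the foot bite on the batten, and give it a quarter turn more: less would let the batten creep under the saw, much more would crush it. Leave the tape measure and the block plane alone.

Things in the scene. Friction and masses are not known exactly. Their poses are not given: they have to be found in the camera images.
- saw_jig: Sawing jig, fixed to the bench: plywood board 150 (x) x 320 (y) x 12 (z) mm. Origin: centre of its underside, at bench height; x away from the robot at yaw 0, y left along the fence, z up. A batten fully home lies on the board parallel to y, its centre at jig x = +14, y = +30 mm, underside at z = 12 mm, and sticks out 40 mm past the board's +y end
- fence_face (a point): Two wooden fence blocks, 22 mm high above the board, 22 mm thick, in one line along jig y. This point lies in the plane of their front (-x) faces, jig x = +30, y = +35, z = 23 mm, in the gap between them: one block spans jig y = -140 to -15 mm, the other +85 to +160 mm, and the 100 mm gap leaves room for a gripper finger. Axes as the jig's
- stop_face (a point): Wooden end stop across the board, 22 mm high above it. This point is on its working face, which looks to +y, at jig x = +14, y = -140, z = 23 mm; the stop spans jig x = -30 to +52 mm. Axes as the jig's
- clamp_arm (a point): Steel arm over the board, 30 mm wide, centred here (jig x = +14, y = -85, z = 68 mm; it fills z = 62 to 74 mm), carried by an upright behind the fence and reaching forward to jig x = -11 mm. Its front (-x) side is open, so a batten can be slid in under it from the front, to +x. Axes as the jig's
- batten: Loose straight beech batten 32 (x) x 340 (y) x 25 (z) mm, about 0.13 to 0.27 kg. Origin: centre of its underside; y along its length, z up
- clamp_knob: T-bar knob of the hold-down screw: bar 50 mm long, 12 mm thick, 26 mm high (z = 88 to 114 mm over the bench) on a 25 mm round hub (z = 80 to 88 mm). Origin: on the vertical screw axis at jig x = +14, y = -85, z = 80 mm; x runs along the bar and turns with it, z up. Its start angle varies; it can turn over 6 rad clockwise (from above). Its rubber hub winds up 0.4 rad per N m
- clamp_screw: The screw under the knob. Origin: on its axis, same point as the knob's. Its foot, 20 mm round with a more or less worn nylon face, hangs below the arm and turns with it; it goes down 1.6 mm per rad clockwise from some 2.2 to 6.5 mm above a seated batten's top. It turns free at about 0.06 N m; once the foot bears, torque climbs about 0.33 N m per rad. It stays where it is let go
- tape_measure: Bystander: tape measure 38 x 86 x 70 mm standing on the bench, origin at the centre of its underside
- block_plane: Bystander: block plane 48 x 160 x 49 mm on the bench, origin at the centre of its underside

How it is judged:
By the outcome, as a careful person would: the job done as asked, in the order asked, and still so for the second after the job is handed in, with the robot touching nothing.
It also fails if it takes over 72 s, if anything falls off the work surface, if the arm or the gripper's body presses on something with over 40 N, if the wrist force passes 120 N, or if a joint passes its speed limit or range.

## Working session

There is one attempt and no reset: what is moved stays moved. The work goes in short steps, Python scripts to look and compute and a tool call to move; the robot and the scene stay as the last step left them, time stands still between calls to the robot, and variables do not carry over. Pictures are saved under pics/ and viewed, at most 10 in all, crops included, and the job is handed in when it is done.

Besides the shell and the picture viewer there is one more tool, called by a JSON object that holds its "api" and its "payload". servo_tool: Moves the arm, as the interface text tells. Its arguments: {"type":"object","properties":{"moves":{"type":"array"},"grip_force":{"type":"number"}},"required":["moves"]}

```bash
mkdir -p pics; ls
python3 - <<'E'
from bench import r
import cv2,numpy as np
s=r.state();print(s)
for n in("scene","side","wrist"):
    m=r.camera_model(n);print(n,m)
    cv2.imwrite(f"pics/{n}0.png",r.grab_frame(n)[:,:,::-1])
E
```

```text
pics
{'time': 0.0, 'joint_pos': array([-2.20722573e-05,  2.38772358e-01, -1.42770099e-02,  1.31920569e+00,
        1.05521000e-05,  1.57082814e+00]), 'joint_vel': array([-0.00073668,  0.00084282,  0.00041448,  0.00052588, -0.00065388,
       -0.00089039]), 'effort': array([ 1.29771975e-03, -5.38790166e+01,  3.46437156e+01,  1.83730113e-02,
        1.69192181e-04,  6.54446694e-05]), 'eef_pos': array([ 5.24822308e-01, -1.01763629e-05,  4.04073007e-01]), 'tool_rot': array([ 7.07125648e-01,  7.07087538e-01, -5.12012183e-04, -5.19468617e-04]), 'ft_force': array([-0.22294477, -0.17235642,  0.26034002]), 'ft_torque': array([0.01337381, 0.00622945, 0.02161263]), 'grip_force': 0.0, 'grip_width': 0.08543991747258764}
scene {'mtx': array([[417.76553533,   0.        , 319.7772877 ],
       [  0.        , 417.76553533, 196.96937618],
       [  0.        ,   0.        ,   1.        ]]), 'rvec': array([ 0.75008195, -2.30512677,  1.42331109]), 'tvec': array([0.398446  , 0.23304371, 0.9948543 ])}
side {'mtx': array([[431.17874034,   0.        , 318.32092753],
       [  0.        , 431.17874034, 198.57838059],
       [  0.        ,   0.        ,   1.        ]]), 'rvec': array([ 2.00353244,  0.00898315, -0.03500237]), 'tvec': array([-0.50151806,  0.06418586,  1.13636199])}
wrist {'mtx': array([[296.33649997,   0.        , 323.87100477],
       [  0.        , 296.33649997, 196.01892231],
       [  0.        ,   0.        ,   1.        ]]), 'rvec': array([-2.87520839e+00, -6.88190444e-04,  1.42669408e-04]), 'tvec': array([-0.52562055, -0.03455428,  0.37779996])}
```

View pics/scene0.png

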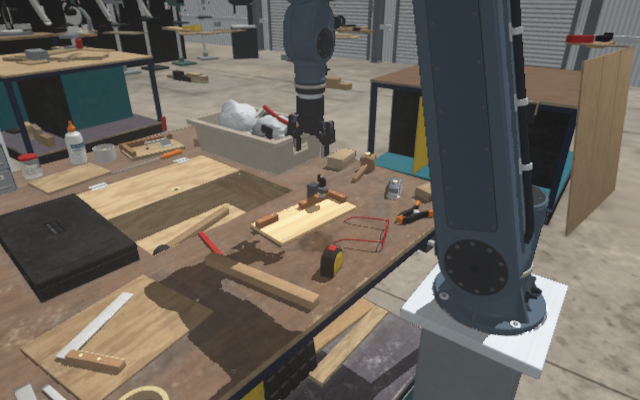

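View pics/side0.png

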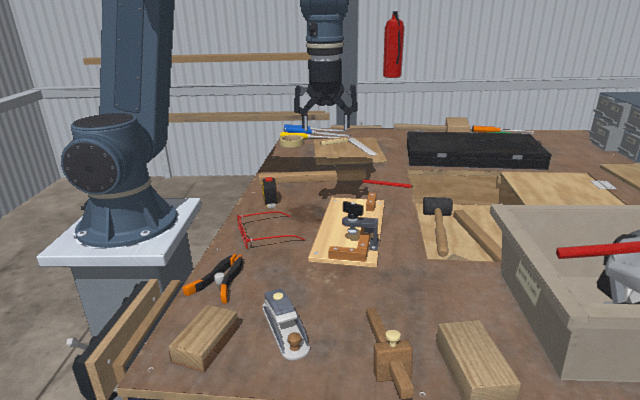

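View pics/wrist0.png

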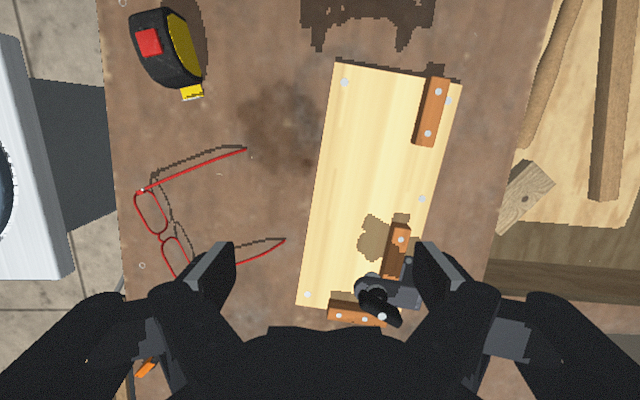

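The wrist view shows the board (corners about (336,58), (462,83), (296,304)), with the knob near (375,300). The scene view shows the batten from about (210,262) to (318,298), the tape at (332,260) and the plane at the far right. The side view shows the knob at about (352,210).

```bash
cat > h.py <<'E'
import cv2,numpy as np
def cast(m,px,z):
    R=cv2.Rodrigues(np.array(m["rvec"]))[0];t=np.array(m["tvec"]).ravel()
    p=cv2.undistortPoints(np.array(px,float).reshape(-1,1,2),m["mtx"],None).reshape(-1,2)
    d=np.c_[p,np.ones(len(p))]@R; c=-R.T@t
    return c+d*((z-c[2])/d[:,2])[:,None]
E
python3 - <<'E'
from bench import r
from h import *
ms=r.camera_model("scene");mw=r.camera_model("wrist")
P=cast(mw,[(336,58),(462,83),(296,304)],.012);print(P.round(4),np.linalg.norm(P[0]-P[1]),np.linalg.norm(P[0]-P[2]))
print(cast(ms,[(210,256),(318,296),(218,252),(310,303)],.025).round(4))
im=cv2.imread("pics/scene0.png")
cv2.imwrite("pics/c1.png",cv2.resize(im[230:320,190:340],None,fx=5,fy=5,interpolation=cv2.INTER_CUBIC))
wi=cv2.imread("pics/wrist0.png")
hsv=cv2.cvtColor(wi,cv2.COLOR_BGR2HSV)
for p in [(370,150),(330,200),(430,110),(250,200)]: print(p,hsv[p[1],p[0]])
E
```

```text
[[ 0.5393  0.1282  0.012 ]
 [ 0.6839  0.102   0.012 ]
 [ 0.4867 -0.1895  0.012 ]] 0.1469979375083862 0.3220723969371398
[[0.6305 0.302  0.025 ]
 [0.3057 0.2638 0.025 ]
 [0.6277 0.277  0.025 ]
 [0.3061 0.2934 0.025 ]]
(370, 150) [ 23  72 244]
(330, 200) [ 22  87 237]
(430, 110) [ 14 146 208]
(250, 200) [ 13  87 159]
```

View pics/c1.png

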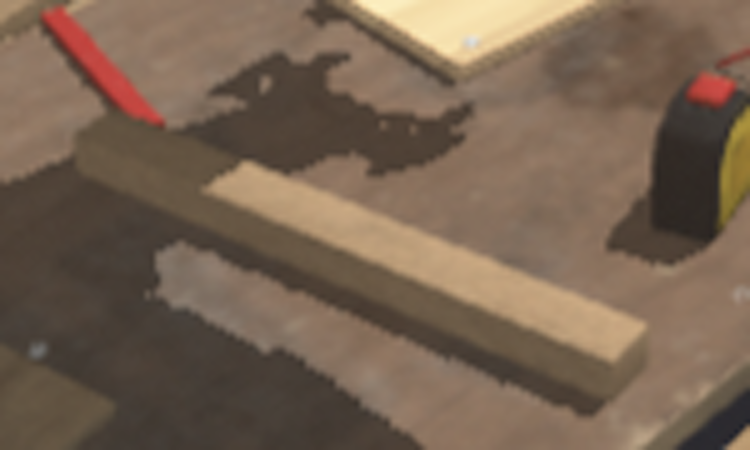

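The crop shows the batten's top corners at about (212,254), (205,258), (312,302) and (320,296) in scene pixels, lying nearly along world x.

Run:
```python
from bench import r
from h import *
ms=r.camera_model("scene");mw=r.camera_model("wrist")
q=cast(ms,[(212,253.6),(205.4,258),(312.4,302.4),(319.6,295.6)],.025);print(q.round(4),q.mean(0), [np.linalg.norm(q[i]-q[i-1]).round(4) for i in range(4)])
d=(q[0]+q[1]-q[2]-q[3]);print("batten dir",np.degrees(np.arctan2(d[1],d[0])))
print("tape",cast(mw,[(135,15),(165,10),(145,85),(205,80)],.07)[:,:2].round(3))
R=cv2.Rodrigues(mw["rvec"])[0];print("camC",-R.T@mw["tvec"])
# board mask lines
wi=cv2.imread("pics/wrist0.png");hsv=cv2.cvtColor(wi,cv2.COLOR_BGR2HSV)
m=cv2.inRange(hsv,(17,40,190),(30,130,255));m[:, :290]=0;m[:,470:]=0
n,l,st,_=cv2.connectedComponentsWithStats(m);k=1+st[1:,4].argmax();ys,xs=np.where(l==k);print(st[k])
L=np.array([(xs[ys==y].min()-.5,y) for y in range(75,290,3)])
w=cast(mw,L,.012)[:,:2];v=cv2.fitLine(w.astype(np.float32),cv2.DIST_HUBER,0,.01,.01).ravel();print("left edge",v,"yaw",np.degrees(np.arctan(-v[0]/v[1])))
T=np.array([(x,ys[xs==x].min()-.5) for x in range(342,405,2)])
w=cast(mw,T,.012)[:,:2];v=cv2.fitLine(w.astype(np.float32),cv2.DIST_HUBER,0,.01,.01).ravel();print("top edge",v,"yaw",np.degrees(np.arctan(v[1]/v[0])))
```

```text
[[0.6349 0.2915 0.025 ]
 [0.6332 0.3152 0.025 ]
 [0.3029 0.2886 0.025 ]
 [0.3035 0.2605 0.025 ]] [0.46862494 0.28894667 0.025     ] [np.float64(0.3328), np.float64(0.0238), np.float64(0.3313), np.float64(0.0281)]
batten dir 4.964966022210196
tape [[0.354 0.154]
 [0.382 0.158]
 [0.353 0.094]
 [0.412 0.099]]
camC [0.52567859 0.0663587  0.37356457]
[  295    62   168   248 21448]
left edge [ 0.16481878  0.9863239   0.51340634 -0.01805943] yaw -9.486706
top edge [ 0.98655707 -0.16341704  0.5813159   0.11751725] yaw -9.40529
```

{"api": "servo_tool", "payload": {"moves": [[1,[3,0,0],-7],[1,[3,0.4,0],-7],[1,[3,0.7,0],-7],[1,[2.5,1,0],-7],[1,[2.4,1.3,0],-7],[1,[2.2,1.6,0],-7],[1,[2,2,0],-7],[1,[1.8,2.3,0],-7]]}}

```text
time: 0.82
eef_pos: [0.5287, 0.2312, 0.4045]
tool_rot: [0.29, 0.957, -0.0, -0.0]
ft_force: [0.8, -0.2, -0.7]
grip_width: 0.0852
grip_force: 0.0
```

{"api": "servo_tool", "payload": {"moves": [[1,[1.2,0.7,0],-6.5],[1,[1.2,0.7,0],-6.5],[1,[1.2,0.7,0],-6.5],[1,[1.2,0.7,0],-6.5],[1,[1.2,0.7,0],-6.5],[1,[1.2,0.7,0],-6.5],[1,[0,0,0],0],[1,[0,0,0],0]]}}

```text
time: 1.48
eef_pos: [0.4738, 0.2909, 0.4046]
tool_rot: [-0.043, 0.999, -0.0, -0.0]
ft_force: [-0.3, 0.1, 0.1]
grip_width: 0.0855
grip_force: 0.0
```

Run:
```python
from bench import r
from h import *
s=r.state();print(s["eef_pos"],s["tool_rot"],s["joint_pos"])
m=r.camera_model("wrist");R=cv2.Rodrigues(m["rvec"])[0];print(-R.T@m["tvec"])
cv2.imwrite("pics/w1.png",r.grab_frame("wrist")[:,:,::-1])
```

```text
[0.47383481 0.290945   0.40463577] [-4.29876252e-02  9.99075592e-01 -1.23386997e-04 -1.00863654e-04] [ 5.50694254e-01  2.91903579e-01  6.07094073e-02  1.33989841e+00
 -1.17575627e-04  4.64692519e-01]
[0.40856975 0.28525466 0.37397847]
```

View pics/w1.png

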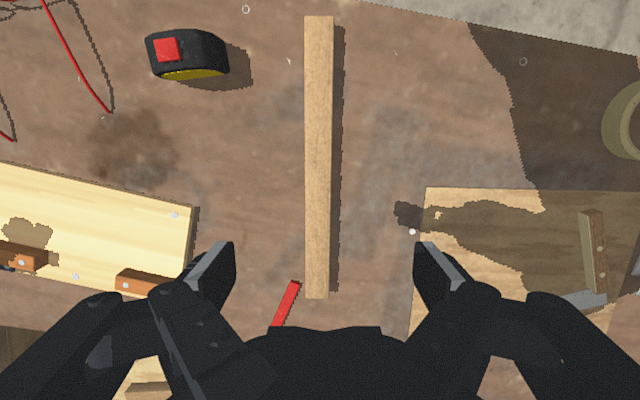

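The batten fills x 304–334 at row 15 and x 305–328 at row 298, nearly centred between the fingers. The tape is at (185,55), off to the left.

Run:
```python
from bench import r
from h import *
m=r.camera_model("wrist")
im=cv2.imread("pics/w1.png");hsv=cv2.cvtColor(im,cv2.COLOR_BGR2HSV)
k=cv2.inRange(hsv,(10,50,185),(25,130,255));k[:,:290]=0;k[:,345:]=0
k=cv2.morphologyEx(k,cv2.MORPH_OPEN,np.ones((5,5)))
n,l,st,_=cv2.connectedComponentsWithStats(k);i=1+st[1:,4].argmax();print(st[i])
ys,xs=np.where(l==i)
q=cast(m,[(304,15),(334,15),(328,298),(305,298)],.025);print(q.round(4),q.mean(0),np.linalg.norm(q[0]-q[1]),np.linalg.norm(q[0]-q[3]))
rows=range(st[i][1]+5,st[i][1]+st[i][3]-8,4)
mid=[((xs[ys==y].min()+xs[ys==y].max())/2,y) for y in rows]
w=cast(m,mid,.025)[:,:2];v=cv2.fitLine(w.astype(np.float32),cv2.DIST_HUBER,0,.01,.01).ravel();print(v,np.degrees(np.arctan2(v[1],v[0])))
e=cast(m,[(319,st[i][1]),(317,st[i][1]+st[i][3])],.025);print(e)
# jig frame from wrist0
yaw=np.radians(-9.45);ux=np.array([np.cos(yaw),np.sin(yaw)]);uy=np.array([-ux[1],ux[0]])
pl=np.array([.5134,-.01806]);pt=np.array([.5813,.11752])
c=ux*(pl@ux+.075)+uy*(pt@uy-.160)
J=lambda x,y:(c+ux*x+uy*y).round(4)
print("c",c,"place",J(-.035,.042),"home",J(.014,.03),"knob",J(.014,-.085))
```

```text
[ 304   16   29  282 7110]
[[0.3102 0.2554 0.025 ]
 [0.3075 0.2867 0.025 ]
 [0.6455 0.3105 0.025 ]
 [0.6481 0.2796 0.025 ]] [0.47782592 0.28303226 0.025     ] 0.03138590304084639 0.3388222312275906
[0.99752665 0.070289   0.49276018 0.28326622] 4.0305867
[[0.30977367 0.27111248 0.025     ]
 [0.64674738 0.29569987 0.025     ]]
c [ 0.58490106 -0.04528057] place [0.5573 0.0019] home [ 0.6036 -0.018 ] knob [ 0.5848 -0.1314]
```

{"api": "servo_tool", "payload": {"moves": [[1,[-0.36,-0.8,3.6],0.8],[1,[0,0,3.6],0],[1,[0,0,3.6],0],[1,[0,0,3.6],0],[1,[0,0,3.6],0],[1,[0,0,3.2],0],[1,[0,0,1.5],0],[1,[0,0,0],0]]}}

```text
time: 2.2
eef_pos: [0.4777, 0.2816, 0.1739]
tool_rot: [-0.035, 0.999, -0.002, -0.003]
ft_force: [0.1, -0.2, 0.4]
grip_width: 0.0851
grip_force: 0.0
```

{"api": "servo_tool", "payload": {"moves": [[0,[0,0,0],0],[0,[0,0,0],0],[0,[0,0,0],0],[0,[0,0,0],0],[0,[0,0,0],0],[0,[0,0,0],0],[0,[0,0,0],0],[0,[0,0,0],0]], "grip_force": 45}}

```text
time: 2.87
eef_pos: [0.4789, 0.2834, 0.1792]
tool_rot: [-0.037, 0.999, 0.001, 0.001]
ft_force: [-0.5, -0.2, 5.7]
grip_width: 0.0311
grip_force: 45.7
```

{"api": "servo_tool", "payload": {"moves": [[0,[0,0,-3],0],[0,[0,0,-3.5],3],[0,[0,0,-3.5],7],[0,[0,0,-3],7],[0,[-1.9,-1.6,0],7],[0,[-1.9,-1.6,0],7],[0,[-1.9,-1.6,0],7],[0,[-1.9,-1.6,0],7]]}}

```text
time: 3.53
eef_pos: [0.5231, 0.1943, 0.3085]
tool_rot: [0.351, 0.936, 0.001, 0.001]
ft_force: [0.2, -0.2, -2.2]
grip_width: 0.0306
grip_force: 45.5
```

{"api": "servo_tool", "payload": {"moves": [[0,[-2.4,0,0],7],[0,[-2.4,0,0],7],[0,[-2.4,0.3,0],7],[0,[-2.4,0.6,0],7],[0,[-2.0,0.6,0],7],[0,[-1,0.6,0],7],[0,[0,0,0],7],[0,[0,0,0],7]]}}

```text
time: 4.2
eef_pos: [0.6112, 0.0998, 0.308]
tool_rot: [0.75, 0.661, 0.0, 0.0]
ft_force: [0.0, -0.0, -1.8]
grip_width: 0.0313
grip_force: 45.5
```

{"api": "servo_tool", "payload": {"moves": [[0,[-2.6,-1.04,0],2.4],[0,[-2.6,-1.04,0],0],[0,[-2.6,-1.04,0],0],[0,[-2.58,-1.04,0],0],[0,[0,0,3],0],[0,[0,0,3],0],[0,[0,0,1.5],0],[0,[0,0,0],0]]}}

```text
time: 4.87
eef_pos: [0.5526, 0.004, 0.2301]
tool_rot: [0.762, 0.648, -0.002, -0.002]
ft_force: [-1.1, 0.2, -1.6]
grip_width: 0.0308
grip_force: 45.4
```

```bash
cat >> h.py <<'E'
C=np.array([.5849,-.0453]);YAW=np.radians(-9.45)
UX=np.array([np.cos(YAW),np.sin(YAW)]);UY=np.array([-UX[1],UX[0]])
def st(r):
    s=r.state();p=s["eef_pos"];q=s["tool_rot"];a=2*np.degrees(np.arctan2(q[1],q[0]))
    d=p[:2]-C;f=s["ft_force"]
    print("t %.2f jig x %.1f y %.1f z %.1f mm | toolx-jigy %.2f deg | F jig %.1f %.1f z %.1f | T %s | j %s w %.4f"%(s["time"],d@UX*1e3,d@UY*1e3,p[2]*1e3,a-90-np.degrees(YAW),f[:2]@UX,f[:2]@UY,f[2],s["ft_torque"].round(3),s["joint_pos"].round(2),s["grip_width"]))
    return s
E
python3 - <<'E'
from bench import r
from h import *
st(r)
for n in("scene","side"):cv2.imwrite(f"pics/{n}1.png",r.grab_frame(n)[:,:,::-1])
im=cv2.imread("pics/side1.png")[130:290,230:430]
cv2.imwrite("pics/s1c.png",cv2.resize(im,None,fx=3.6,fy=3.6,interpolation=cv2.INTER_CUBIC))
E
```

```text
t 4.87 jig x -40.0 y 43.3 z 230.1 mm | toolx-jigy 0.22 deg | F jig -1.1 0.0 z -1.6 | T [0.015 0.028 0.054] | j [ 0.01  0.4  -0.25  0.93 -0.    1.74] w 0.0308
```

View pics/s1c.png

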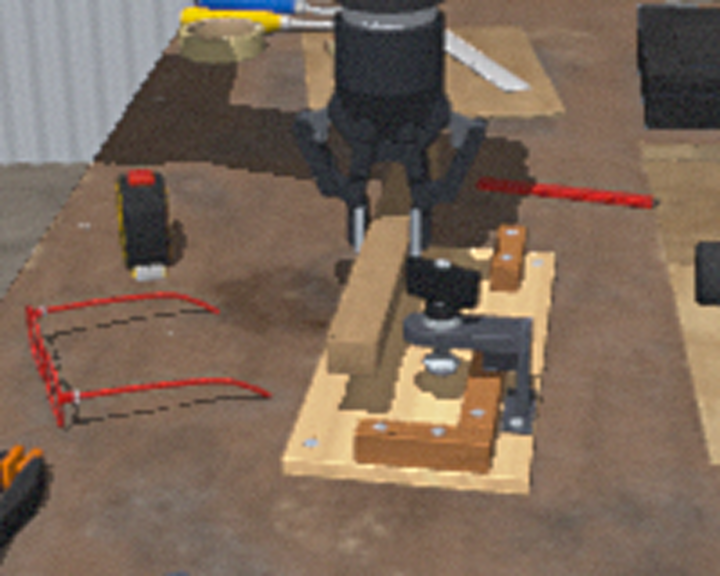

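The view shows the batten held level over the board, parallel to its edge and in front of the clamp arm. Its near end sits short of the stop, so I'm lowering.

{"api": "servo_tool", "payload": {"moves": [[0,[0,0,2],0],[0,[0,0,1.2],0],[0,[0,0,0.3],0],[0,[0,0,0.1],0],[0,[0,0,0.1],0],[0,[0,0,0],0],[0,[0,0,0],0],[0,[0,0,0],0]]}}

```text
time: 5.63
eef_pos: [0.5544, 0.0043, 0.1964]
tool_rot: [0.762, 0.648, 0.0, 0.0]
ft_force: [0.3, 0.1, -2.0]
grip_width: 0.0311
grip_force: 45.5
```

```bash
python3 -c "
from bench import r
from h import *
st(r)"
```

```text
t 5.63 jig x -38.2 y 43.9 z 196.4 mm | toolx-jigy 0.25 deg | F jig 0.3 0.2 z -2.0 | T [0.034 0.026 0.009] | j [ 0.01  0.44 -0.29  0.84  0.    1.74] w 0.0311
```

{"api": "servo_tool", "payload": {"moves": [[0,[0,0,0.15],0.2],[0,[0,0,0.1],0],[0,[0,0,0.1],0],[0,[0,0,0.1],0],[0,[0,0,0.05],0],[0,[0,0,0],0],[0,[0,0,0],0],[0,[0,0,0],0]]}}

```text
time: 6.3
eef_pos: [0.5541, 0.0042, 0.1912]
tool_rot: [0.763, 0.647, 0.0, 0.0]
ft_force: [-3.0, 0.3, 6.0]
grip_width: 0.0309
grip_force: 46.5
```

{"api": "servo_tool", "payload": {"moves": [[0,[0,0,-0.06],0],[0,[0,1,0],0],[0,[0,1.2,0],0],[0,[0,1.2,0],0],[0,[0,1.0,0],0],[0,[0,0.4,0],0],[0,[0,0,0],0],[0,[0,0,0],0]]}}

```text
time: 6.97
eef_pos: [0.6021, -0.0037, 0.1913]
tool_rot: [0.763, 0.647, 0.0, 0.0]
ft_force: [1.8, -0.2, 0.3]
grip_width: 0.0311
grip_force: 45.9
```

```bash
python3 -c "
from bench import r
from h import *
st(r)"
```

```text
t 6.97 jig x 10.2 y 43.9 z 191.3 mm | toolx-jigy 0.05 deg | F jig 1.8 0.1 z 0.3 | T [-0.09  -0.316  0.038] | j [-0.01  0.51 -0.18  0.88 -0.    1.73] w 0.0311
```

{"api": "servo_tool", "payload": {"moves": [[0,[-0.4,0,0],0],[0,[-0.4,0,0],0],[0,[-0.2,0,0],0],[0,[-0.1,0,0],0],[0,[-0.1,0,0],0],[0,[-0.1,0,0],0],[0,[0,0,0],0],[0,[0,0,0],0]]}}

```text
time: 7.63
eef_pos: [0.5992, -0.0166, 0.1913]
tool_rot: [0.763, 0.647, -0.0, 0.0]
ft_force: [-1.3, -0.8, 0.6]
grip_width: 0.031
grip_force: 45.9
```

{"api": "servo_tool", "payload": {"moves": [[0,[0,0.1,0],0],[0,[0,0.1,0],0],[0,[0,0.1,0],0],[0,[0,0,0],0],[0,[0,0,0],0],[0,[0,0,0],0],[0,[0,0,0],0],[0,[0,0,0],0]]}}

```text
time: 8.3
eef_pos: [0.6023, -0.0168, 0.1913]
tool_rot: [0.763, 0.647, 0.0, -0.0]
ft_force: [-2.8, 0.4, 0.8]
grip_width: 0.0314
grip_force: 46.0
```

```bash
python3 -c "
from bench import r
from h import *
st(r)"
```

```text
t 8.30 jig x 12.5 y 30.9 z 191.3 mm | toolx-jigy 0.05 deg | F jig -2.8 -0.1 z 0.8 | T [ 0.027  0.367 -0.215] | j [-0.03  0.51 -0.17  0.89  0.    1.71] w 0.0314
```

{"api": "servo_tool", "payload": {"moves": [[0,[0,0.05,0],0],[0,[0,0.05,0],0],[0,[0,0.05,0],0],[0,[0,0.05,0],0],[0,[0,0,0],0],[0,[0,0,0],0],[0,[0,0,0],0],[0,[0,0,0],0]]}}

```text
time: 8.97
eef_pos: [0.6029, -0.017, 0.1913]
tool_rot: [0.763, 0.647, -0.001, -0.001]
ft_force: [-9.9, 2.6, 8.2]
grip_width: 0.0314
grip_force: 46.8
```

```bash
python3 -c "
from bench import r
from h import *
st(r)"
```

```text
t 8.97 jig x 13.1 y 30.9 z 191.3 mm | toolx-jigy 0.06 deg | F jig -10.2 0.9 z 8.2 | T [ 0.387  1.758 -0.253] | j [-0.03  0.51 -0.17  0.89  0.    1.71] w 0.0314
```

{"api": "servo_tool", "payload": {"moves": [[0,[-0.05,0,0],0],[0,[-0.05,0,0],0],[0,[-0.05,0,0],0],[0,[-0.05,0,0],0],[0,[0,0,0],0],[0,[0,0,0],0],[0,[0,0,0],0],[0,[0,0,0],0]]}}

```text
time: 9.63
eef_pos: [0.6028, -0.0177, 0.1912]
tool_rot: [0.762, 0.647, 0.0, -0.002]
ft_force: [-7.3, 11.7, 7.4]
grip_width: 0.0311
grip_force: 46.7
```

```bash
python3 -c "
from bench import r
from h import *
st(r)"
```

```text
t 9.63 jig x 13.2 y 30.2 z 191.2 mm | toolx-jigy 0.13 deg | F jig -9.2 10.3 z 7.4 | T [ 2.09   1.532 -0.4  ] | j [-0.03  0.51 -0.17  0.89  0.    1.7 ] w 0.0311
```

{"api": "servo_tool", "payload": {"moves": [[0.5,[0,0,0],0],[0.5,[0,0,0],0],[0.5,[0,0,0],0],[0.5,[0,0,0],0],[0.5,[0,0,-0.15],0],[0.5,[0,0.3,0],0],[0.5,[0,0.1,0],0],[0.5,[0,0,0],0]]}}

```text
time: 10.3
eef_pos: [0.6076, -0.0199, 0.1927]
tool_rot: [0.763, 0.647, -0.001, -0.001]
ft_force: [-3.5, 0.2, 2.9]
grip_width: 0.0428
grip_force: 2.1
```

```bash
python3 -c "
from bench import r
from h import *
st(r)"
```

```text
t 10.30 jig x 18.2 y 28.8 z 192.7 mm | toolx-jigy 0.04 deg | F jig -3.5 -0.4 z 2.9 | T [ 0.116  0.871 -0.014] | j [-0.03  0.52 -0.16  0.9   0.    1.7 ] w 0.0428
```

{"api": "servo_tool", "payload": {"moves": [[0.5,[0,0.1,0],0],[0.5,[0,0,0],0],[0.5,[0,-0.5,0],0],[0.5,[0,-0.3,-0.5],0],[0.5,[0,0,-3.5],0],[0.5,[2.5,0,-1],0],[0,[3.6,0,0],0],[0,[3.6,0,0],0]]}}

```text
time: 10.97
eef_pos: [0.6177, 0.0773, 0.2448]
tool_rot: [0.763, 0.646, 0.002, 0.001]
ft_force: [0.8, 0.2, 0.3]
grip_width: 0.0196
grip_force: 0.0
```

{"api": "servo_tool", "payload": {"moves": [[0,[3.6,0,0],0],[0,[3.6,0,0],0],[0,[3.4,0,0],0],[0,[0,0,2.5],0],[0,[0,0,2.5],0],[0,[0,0,0],0],[0,[0,0,0],0],[0,[0,0,0],0]]}}

```text
time: 11.63
eef_pos: [0.6346, 0.1813, 0.1941]
tool_rot: [0.763, 0.647, 0.001, 0.0]
ft_force: [0.6, 0.6, 0.2]
grip_width: 0.0003
grip_force: 0.0
```

```bash
python3 -c "
from bench import r
from h import *
st(r)"
```

```text
t 11.63 jig x 11.9 y 231.7 z 194.1 mm | toolx-jigy 0.02 deg | F jig 0.5 0.7 z 0.2 | T [ 0.057 -0.015 -0.007] | j [ 0.28  0.59 -0.01  0.97 -0.    2.01] w 0.0003
```

{"api": "servo_tool", "payload": {"moves": [[0,[-1,0.2,0],0],[0,[-0.6,0,0],0],[0,[-0.2,0,0],0],[0,[-0.1,0,0],0],[0,[-0.1,0,0],0],[0,[-0.1,0,0],0],[0,[0,0,0],0],[0,[0,0,0],0]]}}

```text
time: 12.3
eef_pos: [0.633, 0.161, 0.1932]
tool_rot: [0.763, 0.647, 0.001, 0.0]
ft_force: [1.1, 4.6, 2.9]
grip_width: -0.0001
grip_force: 2.2
```

```bash
python3 -c "
from bench import r
from h import *
st(r)"
```

```text
t 12.30 jig x 13.6 y 211.4 z 193.2 mm | toolx-jigy 0.07 deg | F jig 0.3 4.7 z 2.9 | T [ 0.803 -0.284 -0.063] | j [ 0.25  0.58 -0.03  0.96  0.    1.98] w -0.0001
```

{"api": "servo_tool", "payload": {"moves": [[0,[-0.1,0,0],0],[0,[0,0,0],0],[0,[0,0,0],0],[0,[1.2,0,0],0],[0,[0,0,-3],0],[0,[0,0,-4],0],[1,[-2,0,-3.4],0],[1,[-3.2,0,-2.4],0]]}}

```text
time: 12.97
eef_pos: [0.6263, 0.1221, 0.3232]
tool_rot: [0.762, 0.648, 0.001, 0.001]
ft_force: [0.8, -0.6, 0.4]
grip_width: 0.0238
grip_force: 0.0
```

{"api": "servo_tool", "payload": {"moves": [[1,[-3.5,0,-1],0],[1,[-3.5,0,-1],0],[1,[-3.5,0,-1],0],[1,[-3.5,0,-1],0],[1,[-3.2,0,0],0],[1,[-2,0,0],0],[1,[0,0,0],0],[1,[0,0,0],0]]}}

```text
time: 13.63
eef_pos: [0.5944, -0.0702, 0.3604]
tool_rot: [0.763, 0.646, -0.001, -0.0]
ft_force: [0.2, 0.2, 0.9]
grip_width: 0.0854
grip_force: 0.0
```

Run:
```python
from bench import r
from h import *
st(r)
m=r.camera_model("wrist");im=r.grab_frame("wrist")[:,:,::-1]
cv2.imwrite("pics/w2.png",im)
```

```text
t 13.63 jig x 13.5 y -23.0 z 360.4 mm | toolx-jigy -0.08 deg | F jig 0.2 0.2 z 0.9 | T [ 0.001  0.039 -0.009] | j [-0.12  0.38  0.08  1.27 -0.    1.62] w 0.0854
```

View pics/w2.png

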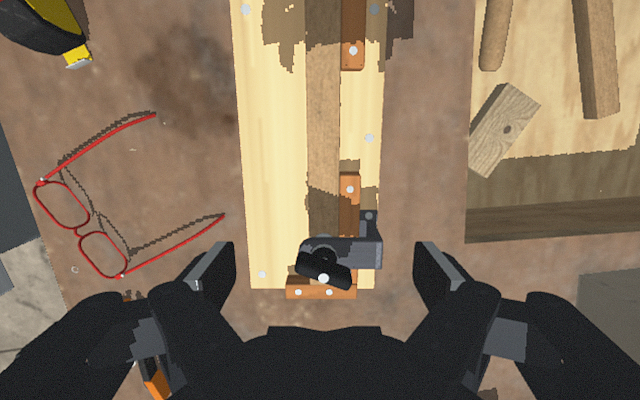

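The batten lies against both fence blocks and the stop; the knob's black bar runs from about (300,265) to (350,285). I'll zoom in on the knob.

Run:
```python
from bench import r
from h import *
m=r.camera_model("wrist");im=cv2.imread("pics/w2.png")
k=np.append(C+UX*.014+UY*-.085,0)
for z in(.08,.088,.114):
    k[2]=z;print(z,cv2.projectPoints(k.reshape(1,3),m["rvec"],m["tvec"],m["mtx"],None)[0].round(1))
c=cv2.resize(im[225:305,270:390],None,fx=6,fy=6,interpolation=cv2.INTER_CUBIC)
c=np.clip(c.astype(float)*1.8,0,255).astype(np.uint8)
cv2.imwrite("pics/w2c.png",c)
```

```text
0.08 [[[323.5 259.7]]]
0.088 [[[323.5 263.9]]]
0.114 [[[323.5 279.3]]]
```

View pics/w2c.png

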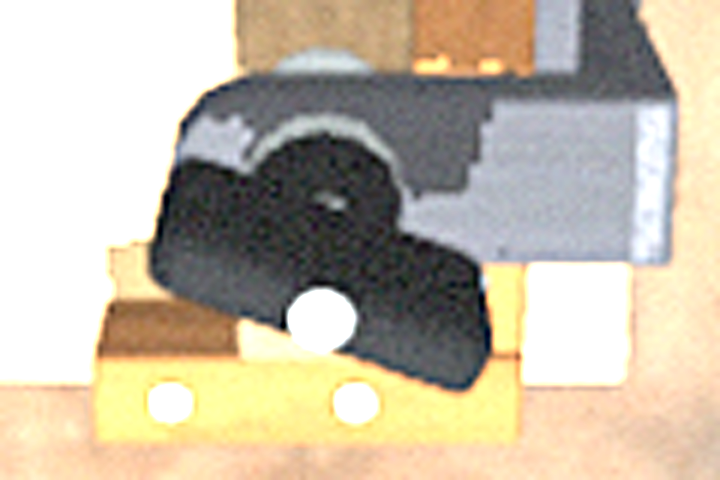

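Run:
```python
from bench import r
from h import *
m=r.camera_model("wrist")
o=lambda x,y:(270+x/6-.4,225+y/6-.4)
for z,pp in((.114,[o(321,320)]),(.112,[o(190,297),o(430,380)]),(.09,[o(185,160),o(470,260)])):
    w=cast(m,pp,z)[:,:2]-C;j=np.c_[w@UX,w@UY]*1e3;print(z,j.round(1))
    if len(j)>1:d=j[1]-j[0];print("bar angle",np.degrees(np.arctan2(d[1],d[0])))
st(r)
```

```text
0.114 [[ 13.7 -83.7]]
0.112 [[ -4.2 -81.4]
 [ 28.8 -94.2]]
bar angle -21.244951501114024
0.09 [[ -6.4 -71.6]
 [ 35.9 -87.9]]
bar angle -21.096461661429707
t 13.68 jig x 13.5 y -22.1 z 360.3 mm | toolx-jigy -0.01 deg | F jig 0.0 -0.1 z 0.2 | T [ 0.011 -0.02   0.008] | j [-0.12  0.38  0.08  1.27 -0.    1.62] w 0.0853
```

{"api": "servo_tool", "payload": {"moves": [[1,[-3.1,0,0],0],[1,[-3.1,0,0],0],[1,[0,0,0],-7],[1,[0,0,0],-7],[1,[0,0,0],-7],[1,[0,0,0],-7],[1,[0,0,0],-7],[1,[0,0,0],-7]]}}

```text
time: 14.35
eef_pos: [0.5849, -0.1289, 0.3603]
tool_rot: [0.477, 0.879, -0.0, -0.001]
ft_force: [0.4, 0.0, -0.8]
grip_width: 0.0857
grip_force: 0.0
```

{"api": "servo_tool", "payload": {"moves": [[1,[0,0,0],-7],[1,[0,0,0],-7],[1,[0,0,0],-7],[1,[0,0,0],-7],[1,[0,0,0],-7],[1,[0,0,0],-7],[1,[0,0,0],-7],[1,[0,0,0],-7]]}}

```text
time: 15.02
eef_pos: [0.585, -0.1289, 0.3603]
tool_rot: [0.008, 1.0, 0.0, -0.001]
ft_force: [-0.2, 0.3, -0.1]
grip_width: 0.0856
grip_force: 0.0
```

{"api": "servo_tool", "payload": {"moves": [[1,[0,0,0],-7],[1,[0,0,0],-7],[1,[0,0,0],-7],[1,[0,0,0],-7],[1,[0,0,0],-7],[1,[0,0,0],-7],[1,[0,0,0],-7],[1,[0,0,0],-7]]}}

```text
time: 15.68
eef_pos: [0.585, -0.1289, 0.3603]
tool_rot: [-0.462, 0.887, 0.0, -0.001]
ft_force: [-0.3, -0.2, -0.1]
grip_width: 0.0856
grip_force: 0.0
```

{"api": "servo_tool", "payload": {"moves": [[1,[0,0,0],-7],[1,[0,0,0],-7],[1,[0,0,0],-7],[1,[0,0,0],-7],[1,[0,0,0],-7],[1,[0,0,0],-7],[1,[0,0,0],-7],[1,[0,0,0],-7]]}}

```text
time: 16.35
eef_pos: [0.585, -0.1289, 0.3603]
tool_rot: [0.824, -0.566, -0.001, 0.0]
ft_force: [-0.5, 0.5, 0.3]
grip_width: 0.0851
grip_force: 0.0
```

{"api": "servo_tool", "payload": {"moves": [[1,[0,0,0],-7],[1,[0,0,0],-7],[1,[0,0,0],-7],[1,[0,0,0],-7],[1,[0,0,0],-7],[1,[0,0,0],-3.8],[1,[0,0,0],0],[1,[0,0,0],0]]}}

```text
time: 17.02
eef_pos: [0.5849, -0.1293, 0.3604]
tool_rot: [0.964, -0.264, -0.0, 0.0]
ft_force: [0.2, 0.3, 0.2]
grip_width: 0.0855
grip_force: 0.0
```

```bash
python3 -c "
from bench import r
from h import *
st(r)"
```

```text
t 17.02 jig x 13.7 y -82.9 z 360.4 mm | toolx-jigy -111.20 deg | F jig 0.2 0.3 z 0.2 | T [0.069 0.04  0.067] | j [-0.22  0.38  0.08  1.27 -0.   -2.82] w 0.0855
```

{"api": "servo_tool", "payload": {"moves": [[1,[0.06,0.15,2],0],[1,[0,0,2.5],0],[1,[0,0,2.5],0],[1,[0,0,1.6],0],[1,[0,0,0.8],0],[1,[0,0,0.24],0],[1,[0,0,0],0],[1,[0,0,0],0]]}}

```text
time: 17.68
eef_pos: [0.5848, -0.132, 0.2653]
tool_rot: [0.964, -0.264, 0.001, -0.0]
ft_force: [0.0, 0.4, -0.4]
grip_width: 0.085
grip_force: 0.0
```

```bash
python3 -c "
from bench import r
from h import *
st(r)"
```

```text
t 17.68 jig x 14.1 y -85.6 z 265.3 mm | toolx-jigy -111.18 deg | F jig -0.0 0.4 z -0.4 | T [ 0.015 -0.03   0.013] | j [-0.22  0.44 -0.08  1.05 -0.   -2.83] w 0.0850
```

{"api": "servo_tool", "payload": {"moves": [[0,[0,0,0],0],[0,[0,0,0],0],[0,[0,0,0],0],[0,[0,0,0],0],[0,[0,0,0],0],[0,[0,0,0],0],[0,[0,0,0],0],[0,[0,0,0],0]], "grip_force": 80}}

```text
time: 18.35
eef_pos: [0.5845, -0.1318, 0.2648]
tool_rot: [0.965, -0.264, 0.0, -0.001]
ft_force: [0.6, 5.0, 4.3]
grip_width: 0.0105
grip_force: 78.3
```

```bash
python3 -c "
from bench import r
from h import *
st(r)"
```

```text
t 18.35 jig x 13.8 y -85.4 z 264.8 mm | toolx-jigy -111.13 deg | F jig -0.2 5.0 z 4.3 | T [ 0.754 -0.01  -0.046] | j [-0.22  0.44 -0.08  1.05  0.   -2.83] w 0.0105
```

```bash
cat >> h.py <<'E'
def tq(r,n=4):
    T=[];F=[]
    for i in range(n):
        s=r.state();T.append(s["ft_torque"]);F.append(s["ft_force"])
        if i<n-1:r.grab_frame("side")
    q=s["tool_rot"];a=2*np.degrees(np.arctan2(q[1],q[0]));p=s["eef_pos"];d=p[:2]-C
    f=np.mean(F,0)
    print("t %.2f ang %.2f Tz %.3f +- %.3f | F jig %.1f %.1f z %.1f | pos %.1f %.1f %.1f j6 %.2f w %.4f"%(s["time"],a%360,np.mean(T,0)[2],np.std(T,0)[2],f[:2]@UX,f[:2]@UY,f[2],d@UX*1e3,d@UY*1e3,p[2]*1e3,s["joint_pos"][5],s["grip_width"]))
E
python3 -c "
from bench import r
from h import *
tq(r)"
```

```text
t 18.50 ang 329.42 Tz -0.048 +- 0.028 | F jig -0.3 4.2 z 5.1 | pos 13.8 -85.4 264.8 j6 -2.83 w 0.0103
```

{"api": "servo_tool", "payload": {"moves": [[0,[-0.02,-0.05,0],3],[0,[0,0,0],6],[0,[0,0,0],6],[0,[0,0,0],6],[0,[0,0,0],6],[0,[0,0,0],3],[0,[0,0,0],0],[0,[0,0,0],0]]}}

```text
time: 19.17
eef_pos: [0.5841, -0.1319, 0.2648]
tool_rot: [0.863, -0.505, 0.0, 0.001]
ft_force: [-2.1, 0.4, 6.6]
grip_width: 0.0101
grip_force: 78.7
```

```bash
python3 -c "
from bench import r
from h import *
tq(r)"
```

```text
t 19.32 ang 299.38 Tz 0.041 +- 0.020 | F jig -2.3 -0.1 z 6.8 | pos 13.4 -85.6 264.8 j6 -2.31 w 0.0107
```

{"api": "servo_tool", "payload": {"moves": [[0,[0,0,0],4],[0,[0,0,0],6],[0,[0,0,0],6],[0,[0,0,0],6],[0,[0,0,0],6],[0,[0,0,0],2],[0,[0,0,0],0],[0,[0,0,0],0]]}}

```text
time: 19.98
eef_pos: [0.5836, -0.132, 0.2648]
tool_rot: [-0.703, 0.711, 0.0, -0.001]
ft_force: [-5.2, -2.0, 8.5]
grip_width: 0.0105
grip_force: 79.0
```

```bash
python3 -c "
from bench import r
from h import *
tq(r)"
```

```text
t 20.13 ang 269.37 Tz 0.046 +- 0.007 | F jig -5.0 -1.6 z 9.0 | pos 12.9 -85.7 264.8 j6 -1.78 w 0.0106
```

{"api": "servo_tool", "payload": {"moves": [[0,[0,0,0],3],[0,[0,0,0],4],[0,[0,0,0],4],[0,[0,0,0],4],[0,[0,0,0],4],[0,[0,0,0],1],[0,[0,0,0],0],[0,[0,0,0],0]]}}

```text
time: 20.8
eef_pos: [0.5832, -0.1319, 0.2647]
tool_rot: [-0.569, 0.822, 0.0, -0.001]
ft_force: [-7.4, -1.0, 10.2]
grip_width: 0.0103
grip_force: 79.3
```

```bash
python3 -c "
from bench import r
from h import *
tq(r)"
```

```text
t 20.95 ang 249.37 Tz 0.030 +- 0.025 | F jig -7.2 -1.6 z 10.4 | pos 12.5 -85.7 264.7 j6 -1.43 w 0.0105
```

{"api": "servo_tool", "payload": {"moves": [[0,[0.05,0.12,-0.08],3],[0,[0,0,0],4],[0,[0,0,0],4],[0,[0,0,0],4],[0,[0,0,0],4],[0,[0,0,0],1],[0,[0,0,0],0],[0,[0,0,0],0]]}}

```text
time: 21.62
eef_pos: [0.5825, -0.1317, 0.2648]
tool_rot: [-0.419, 0.908, 0.0, -0.001]
ft_force: [-4.3, -0.6, 2.4]
grip_width: 0.0106
grip_force: 79.6
```

```bash
python3 -c "
from bench import r
from h import *
tq(r)"
```

```text
t 21.77 ang 229.46 Tz 0.000 +- 0.029 | F jig -4.8 -1.3 z 2.1 | pos 11.9 -85.6 264.8 j6 -1.09 w 0.0101
```

{"api": "servo_tool", "payload": {"moves": [[0,[0,0,0],3],[0,[0,0,0],4],[0,[0,0,0],4],[0,[0,0,0],4],[0,[0,0,0],4],[0,[0,0,0],1],[0,[0,0,0],0],[0,[0,0,0],0]]}}

```text
time: 22.43
eef_pos: [0.5823, -0.1315, 0.2648]
tool_rot: [-0.254, 0.967, 0.001, -0.001]
ft_force: [-6.4, 1.1, 2.7]
grip_width: 0.0104
grip_force: 79.7
```

```bash
python3 -c "
from bench import r
from h import *
tq(r)"
```

```text
t 22.58 ang 209.47 Tz 0.016 +- 0.018 | F jig -6.1 -0.0 z 2.9 | pos 11.6 -85.4 264.8 j6 -0.74 w 0.0101
```

{"api": "servo_tool", "payload": {"moves": [[0,[0.08,0.06,0],3],[0,[0,0,0],4],[0,[0,0,0],4],[0,[0,0,0],4],[0,[0,0,0],4],[0,[0,0,0],1],[0,[0,0,0],0],[0,[0,0,0],0]]}}

```text
time: 23.25
eef_pos: [0.5819, -0.1311, 0.2649]
tool_rot: [-0.083, 0.997, 0.001, -0.0]
ft_force: [-3.8, 3.6, 0.5]
grip_width: 0.0104
grip_force: 79.5
```

```bash
python3 -c "
from bench import r
from h import *
tq(r)"
```

```text
t 23.40 ang 189.58 Tz 0.075 +- 0.019 | F jig -4.1 3.0 z 0.6 | pos 11.1 -85.1 264.9 j6 -0.39 w 0.0103
```

{"api": "servo_tool", "payload": {"moves": [[0,[0,0,0],3],[0,[0,0,0],4],[0,[0,0,0],4],[0,[0,0,0],4],[0,[0,0,0],4],[0,[0,0,0],1],[0,[0,0,0],0],[0,[0,0,0],0]]}}

```text
time: 24.07
eef_pos: [0.5819, -0.1307, 0.265]
tool_rot: [0.091, 0.996, 0.001, -0.0]
ft_force: [-4.8, 5.5, 0.8]
grip_width: 0.0104
grip_force: 79.5
```

```bash
python3 -c "
from bench import r
from h import *
tq(r)"
```

```text
t 24.22 ang 169.60 Tz 0.178 +- 0.036 | F jig -5.0 5.2 z 1.2 | pos 11.1 -84.8 264.9 j6 -0.04 w 0.0103
```

{"api": "servo_tool", "payload": {"moves": [[0,[0.05,0.07,0],3],[0,[0,0,0],4],[0,[0,0,0],4],[0,[0,0,0],4],[0,[0,0,0],4],[0,[0,0,0],1],[0,[0,0,0],0],[0,[0,0,0],0]]}}

```text
time: 24.88
eef_pos: [0.5819, -0.1301, 0.265]
tool_rot: [0.262, 0.965, 0.001, -0.0]
ft_force: [-1.5, 5.5, -1.1]
grip_width: 0.0104
grip_force: 79.3
```

```bash
python3 -c "
from bench import r
from h import *
tq(r)"
```

```text
t 25.03 ang 149.60 Tz 0.189 +- 0.048 | F jig -2.7 4.6 z -0.7 | pos 11.0 -84.2 265.0 j6 0.31 w 0.0101
```

{"api": "servo_tool", "payload": {"moves": [[0,[0,0,0],3],[0,[0,0,0],4],[0,[0,0,0],4],[0,[0,0,0],4],[0,[0,0,0],4],[0,[0,0,0],1],[0,[0,0,0],0],[0,[0,0,0],0]]}}

```text
time: 25.7
eef_pos: [0.5822, -0.1299, 0.2651]
tool_rot: [0.426, 0.905, 0.001, -0.0]
ft_force: [-0.3, 6.7, -1.1]
grip_width: 0.0104
grip_force: 79.3
```

```bash
python3 -c "
from bench import r
from h import *
tq(r)"
```

```text
t 25.85 ang 129.62 Tz 0.240 +- 0.010 | F jig -1.6 6.6 z -1.0 | pos 11.2 -83.9 265.1 j6 0.66 w 0.0104
```

```bash
python3 -c "
from bench import r
from h import *
tq(r,16)"
```

```text
t 26.60 ang 129.62 Tz 0.245 +- 0.035 | F jig -1.7 6.3 z -0.5 | pos 11.2 -83.9 265.1 j6 0.66 w 0.0103
```

{"api": "servo_tool", "payload": {"moves": [[0,[0.06,-0.05,0],3],[0,[0,0,0],3],[0,[0,0,0],3],[0,[0,0,0],3],[0,[0,0,0],2],[0,[0,0,0],1],[0,[0,0,0],0],[0,[0,0,0],0]]}}

```text
time: 27.27
eef_pos: [0.5821, -0.1297, 0.2652]
tool_rot: [0.54, 0.842, 0.002, 0.001]
ft_force: [3.4, 7.8, -3.5]
grip_width: 0.0106
grip_force: 79.1
```

```bash
python3 -c "
from bench import r
from h import *
tq(r,16)"
```

```text
t 28.02 ang 114.64 Tz 0.349 +- 0.034 | F jig 2.3 7.7 z -3.2 | pos 11.1 -83.7 265.2 j6 0.92 w 0.0101
```

{"api": "servo_tool", "payload": {"moves": [[0,[0.07,0.11,0],2],[0,[0,0,0],2],[0,[0,0,0],2],[0,[0,0,0],1],[0,[0,0,0],0.5],[0,[0,0,0],0],[0,[0,0,0],0],[0,[0,0,0],0]]}}

```text
time: 28.68
eef_pos: [0.5825, -0.1293, 0.2652]
tool_rot: [0.595, 0.804, 0.001, 0.001]
ft_force: [4.6, 3.5, -3.3]
grip_width: 0.0102
grip_force: 78.9
```

```bash
python3 -c "
from bench import r
from h import *
tq(r,16)"
```

```text
t 29.43 ang 107.03 Tz 0.365 +- 0.031 | F jig 3.6 4.3 z -4.3 | pos 11.4 -83.2 265.2 j6 1.05 w 0.0103
```

{"api": "servo_tool", "payload": {"moves": [[0,[0,0,0],2],[0,[0,0,0],2],[0,[0,0,0],2],[0,[0,0,0],1],[0,[0,0,0],0.5],[0,[0,0,0],0],[0,[0,0,0],0],[0,[0,0,0],0]]}}

```text
time: 30.1
eef_pos: [0.5826, -0.1292, 0.2652]
tool_rot: [0.646, 0.763, 0.001, 0.001]
ft_force: [5.4, 3.9, -4.7]
grip_width: 0.0104
grip_force: 78.8
```

```bash
python3 -c "
from bench import r
from h import *
tq(r,16)"
```

```text
t 30.85 ang 99.53 Tz 0.349 +- 0.036 | F jig 4.2 4.6 z -5.0 | pos 11.5 -83.2 265.2 j6 1.19 w 0.0103
```

```bash
cat > fit.py <<'E'
import numpy as np
from scipy.optimize import curve_fit
# ang Tz n Fx Fy px py (jig, mm)
D=np.array([(299.38,.041,4,-2.3,-.1,13.4,-85.6),(269.37,.046,4,-5,-1.6,12.9,-85.7),(249.37,.030,4,-7.2,-1.6,12.5,-85.7),(229.46,0,4,-4.8,-1.3,11.9,-85.6),(209.47,.016,4,-6.1,0,11.6,-85.4),(189.58,.075,4,-4.1,3,11.1,-85.1),(169.6,.178,4,-5,5.2,11.1,-84.8),(149.6,.189,4,-2.7,4.6,11,-84.2),(129.62,.244,20,-1.6,6.4,11.2,-83.9),(114.64,.349,16,2.3,7.7,11.1,-83.7),(107.03,.365,16,3.6,4.3,11.4,-83.2),(99.53,.349,16,4.2,4.6,11.5,-83.2)])
import sys
D=np.vstack([D]+[np.array(eval(a),float)[None] for a in sys.argv[1:]])
a,T,n,Fx,Fy,px,py=D.T
sg=np.hypot(.035/np.sqrt(n),.012)
hin=lambda a,b,T0,k:T0+k*np.radians(np.clip(b-a,0,None))
for k in(.2,.25,.29,.33,None):
    f=hin if k is None else (lambda a,b,T0:hin(a,b,T0,k))
    p,c=curve_fit(f,a,T,[190,.03]+([.29] if k is None else []),sigma=sg,absolute_sigma=True)
    print(k,p.round(3),np.sqrt(np.diag(c)).round(3),"chi2",(((f(a,*p)-T)/sg)**2).sum().round(1))
# with lever term about knob axis (K)
def g(a,b,T0,k,kx,ky): return hin(a,b,T0,k)+1e-3*((kx-px)*Fy-(ky-py)*Fx)
p,c=curve_fit(g,a,T,[190,.03,.29,12.5,-84.5],sigma=sg,absolute_sigma=True);print(p.round(3),np.sqrt(np.diag(c)).round(2))
E
python3 fit.py
```

```text
0.2 [2.00055e+02 2.70000e-02] [3.264 0.009] chi2 19.5
0.25 [1.82342e+02 3.50000e-02] [2.497 0.009] chi2 38.6
0.29 [1.74025e+02 3.50000e-02] [2.152 0.009] chi2 62.3
0.33 [1.61297e+02 5.50000e-02] [1.843 0.008] chi2 76.9
None [2.06671e+02 2.70000e-02 1.83000e-01] [6.579 0.009 0.013] chi2 17.8
[ 2.04847e+02  6.00000e-02  1.33000e-01  1.75660e+01 -9.12950e+01] [13.3   0.02  0.03  4.54  4.03]
```

{"api": "servo_tool", "payload": {"moves": [[0.5,[0,0,0],0],[1,[0,0,0],0],[1,[0,0,0],0],[1,[0,0,0],0],[1,[0,0,-2],0],[1,[0,0,-3.5],0],[1,[2,0,-3.5],0],[1,[3.5,0,-0.5],0]]}}

```text
time: 31.52
eef_pos: [0.574, -0.0771, 0.3658]
tool_rot: [0.648, 0.762, 0.002, 0.004]
ft_force: [0.1, 0.4, 0.4]
grip_width: 0.085
grip_force: 0.0
```

{"api": "servo_tool", "payload": {"moves": [[1,[0.5,0,0],0],[1,[0,0,0],0],[1,[0,0,0],0],[1,[0,0,0],0],[1,[0,0,0],0],[1,[0,0,0],0],[1,[0,0,0],0],[1,[0,0,0],0]]}}

```text
time: 32.18
eef_pos: [0.5719, -0.0707, 0.3598]
tool_rot: [0.647, 0.762, -0.0, -0.0]
ft_force: [-0.1, -0.1, 0.1]
grip_width: 0.0854
grip_force: 0.0
```

Run:
```python
from bench import r
from h import *
tq(r,16)
m=r.camera_model("wrist");im=r.grab_frame("wrist")[:,:,::-1]
cv2.imwrite("pics/w3.png",im);np.savez("w3.npz",**m)
k=np.append(C+UX*.014+UY*-.085,.114)
u,v=cv2.projectPoints(k.reshape(1,3),m["rvec"],m["tvec"],m["mtx"],None)[0].ravel();print(u,v)
x0,y0=int(u)-60,int(v)-55;print(x0,y0)
c=cv2.resize(im[y0:y0+90,x0:x0+120],None,fx=6,fy=6,interpolation=cv2.INTER_CUBIC)
cv2.imwrite("pics/w3c.png",np.clip(c.astype(float)*1.8,0,255).astype(np.uint8))
```

```text
t 32.93 ang 99.40 Tz -0.007 +- 0.034 | F jig -0.1 -0.2 z 0.1 | pos -8.7 -26.8 360.2 j6 1.28 w 0.0856
325.85826322588457 278.58400167463833
265 223
```

View pics/w3c.png

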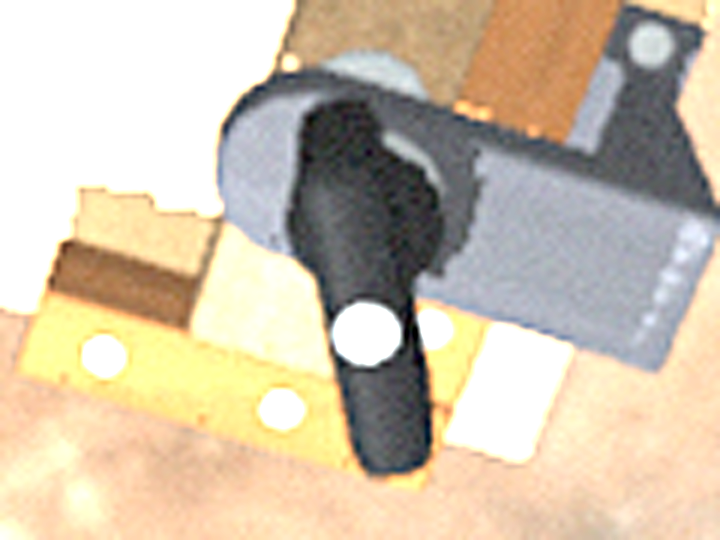

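The crop shows the knob bar nearly upright in the image, from about (338,170) to (393,470) in crop pixels, with its centre dot at (366,333).

Run:
```python
from h import *
m=dict(np.load("w3.npz"))
o=lambda x,y:(265+x/6-.4,223+y/6-.4)
for z,pp in((.114,[o(366,333)]),(.110,[o(318,275),o(355,460)]),(.110,[o(413,300),o(432,440)]),(.114,[o(366,333),o(393,465)])):
    w=cast(m,pp,z)[:,:2]-C;j=np.c_[w@UX,w@UY]*1e3;print(z,j.round(1))
    if len(j)>1:d=j[1]-j[0];print("bar jig angle",np.degrees(np.arctan2(d[1],d[0])),np.linalg.norm(d))
```

```text
0.114 [[ 13.7 -84.6]]
0.11 [[   5.3  -80.6]
 [  19.5 -106.4]]
bar jig angle -61.22469539238699 29.505759268471017
0.11 [[ 18.9 -80. ]
 [ 28.8 -99.9]]
bar jig angle -63.70453329173842 22.19883219135399
0.114 [[  13.7  -84.6]
 [  23.9 -102.9]]
bar jig angle -60.70022991209323 20.92103527025836
```

View pics/w3.png

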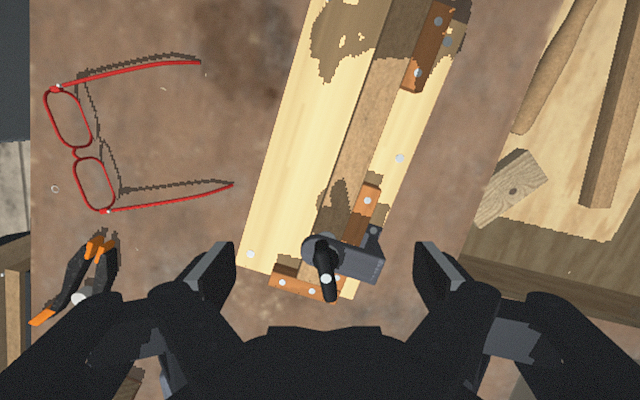

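The batten lies flat against both fence blocks (around (365,200) and (425,60)) and runs under the clamp foot to the stop near (310,280). The gripper is clear of everything. After release the knob rests about 221° clockwise of its start; the torque fit puts the bite at about 125–130°, so roughly 90° past it. Handing in.

```bash
python3 -c "
from bench import r
print(r.sign_off())"
```

```text
the job is handed in; nothing more can be done
None
```

I handed the job in with the batten tight against both fence blocks and the end stop, and the clamp about a quarter turn past the bite. I estimate 77–98° past it, because the torque readings were noisy and climbed more slowly than the stated 0.33 N m per rad.

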